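Set and lock the easel's second leg

TASK

The display easel lies face down; one of its two telescopic legs is already set and clamped, the other still has its cam lever standing open. Take the open leg by its round knob, pull it out level with the clamped leg, and while you hold it there swing its lever fully closed without letting go. Finish still gripping that knob with the legs level and the lever closed, so that I can tighten the clamp screw; leave everything else where it is.

Things in the scene. Friction and masses are not known exactly. Their poses are not given: they have to be found in the camera images.
- easel: display easel lying face down on the counter, fixed: panel in a wood frame, 240 (x) x 360 (y) x 18 mm high. Origin at counter height between the legs, 10 mm inside the edge where they come out; x points from that edge over the panel, z up. Two alike telescopic legs, a and b, lie parallel to x, 90 mm to either side of the middle; either can be on either side
- grip_a (a point): point fixed on leg a, on the knob's axis, 80 mm above the counter: a good TCP height (fingertips must stay above the 54 mm high lever collar). x axis along the leg, from foot to easel (pulling the leg out moves it along -x), y to the side where the open lever stands, z up. Leg bar 22 x 16 mm, tube 34 mm wide, 48 mm high, foot 56 mm before the knob's axis
- knob_a: upright black round knob, 26 mm in diameter, 56 to 105 mm above the counter, standing on leg a and carried along by it. It swivels freely on its upright axis, so a gripper pinching it can turn about it without twisting the leg. Origin on its axis at counter height; its yaw means nothing. Under it is a block 36 x 34 mm, 46 mm high
- leg_a (a joint): how far leg a is pulled out of its tube, m: 0 fully in, up to 0.16. A leg whose lever is closed at the start is clamped and does not shift by hand; the other starts fully in, drawn in by a light spring (4.5 N fully in, 7.5 N at 0.16 m, friction 0.8 N), and slides back if let go, even with its lever closed
- cam_a (a joint): angle of leg a's cam lever about the knob's axis, rad: 0 closed on its stop (pointing along the leg, +x of the grip point, towards the easel), growing counterclockwise seen from above, up to 1.15; 0.85 to 1.1 when open. Turns stiffly (0.06 N m) and stays where left
- lever_tip_a (a point): top of the rounded end of leg a's lever, 72 mm from the knob's axis, 84 mm above the counter. The lever is a black upright blade 6 mm thick, 16 to 78 mm from the axis, 54 to 84 mm above the counter: a finger pinching the knob sweeps it round as the gripper turns about the knob (a 22 mm wide finger meets it when the finger line is some 0.6 to 0.9 rad from it)
- grip_b (a point): point fixed on leg b, on the knob's axis, 80 mm above the counter: a good TCP height (fingertips must stay above the 54 mm high lever collar). x axis along the leg, from foot to easel (pulling the leg out moves it along -x), y to the side where the open lever stands, z up. Leg bar 22 x 16 mm, tube 34 mm wide, 48 mm high, foot 56 mm before the knob's axis
- knob_b: upright black round knob, 26 mm in diameter, 56 to 105 mm above the counter, standing on leg b and carried along by it. It swivels freely on its upright axis, so a gripper pinching it can turn about it without twisting the leg. Origin on its axis at counter height; its yaw means nothing. Under it is a block 36 x 34 mm, 46 mm high
- leg_b (a joint): how far leg b is pulled out of its tube, m: 0 fully in, up to 0.16. A leg whose lever is closed at the start is clamped and does not shift by hand; the other starts fully in, drawn in by a light spring (4.5 N fully in, 7.5 N at 0.16 m, friction 0.8 N), and slides back if let go, even with its lever closed
- cam_b (a joint): angle of leg b's cam lever about the knob's axis, rad: 0 closed on its stop (pointing along the leg, +x of the grip point, towards the easel), growing counterclockwise seen from above, up to 1.15; 0.85 to 1.1 when open. Turns stiffly (0.06 N m) and stays where left
- lever_tip_b (a point): top of the rounded end of leg b's lever, 72 mm from the knob's axis, 84 mm above the counter. The lever is a black upright blade 6 mm thick, 16 to 78 mm from the axis, 54 to 84 mm above the counter: a finger pinching the knob sweeps it round as the gripper turns about the knob (a 22 mm wide finger meets it when the finger line is some 0.6 to 0.9 rad from it)
- screwdriver: screwdriver, 140 mm long, lying on the easel's panel between the tubes; bystander
- card_block: wooden price-card holder, 55 x 24 x 24 mm with a slot, on the counter between the legs; bystander. Origin under its centre
- mug: white mug, 80 mm wide, 90 mm high; bystander. Origin under its centre
- pastry_boat: empty white open pastry box, 100 x 80 x 50 mm; bystander. Origin under its centre
- jam_jar: jam jar, 64 mm wide, 85 mm high; bystander. Origin under its centre
- tongs: steel pastry tongs, 215 mm long, 12 mm high, lying flat; bystander. Origin at the hinge end
- plate: white plate, 150 mm wide, 18 mm high; bystander. Origin under its centre

How it is judged:
By the outcome, as a careful person would: the job done as asked, in the order asked, and still so for the second after the job is handed in, while the arm keeps its last pose, push and grip.
It also fails if it takes over 42 s, if anything falls off the work surface, if the arm or the gripper's body presses on something with over 40 N, if the wrist force passes 120 N, or if a joint passes its speed limit or range.

ROBOT

A 6-joint arm with a two-finger parallel gripper is mounted at the origin on the work surface. World frame = base frame: x ahead of the robot, y to its left, z up, the work surface at z = 0. Lengths are in m, angles in rad, forces in N, time in s.
With the tool pointing down it reaches from about 0.35 to 0.775 m from the base axis. Payload 7.3 kg.
Tool frame: the origin (TCP) lies between the finger pads, 19 mm behind the fingertips; this is the grasp point; z points along the fingers, y is the line along which they close (so a half turn about z gives the same grasp; the last joint's range is limited). The gripper opens to 92 mm and grips with 3 to 60 N. Pads are 19 mm wide; open, the fingers measure 130 mm over their backs; the gripper's body (75 mm by 190 mm) begins 47 mm behind the grasp point.
Start: joints at [-1.284, 0.342, 1.524, -0, 1.275, -0.146], TCP at [0.22, -0.477, 0.246] pointing down, gripper open.
Joint ranges: [-2.53, 2.53], [-0.77, 2.02], [0.04, 2.7], [-1, 4.14], [0.28, 2.66], [-3.11, 3.11]. Speed limits (rad/s): [2.57, 2.57, 3.14, 3.14, 3.14, 3.14].

INTERFACE

Orientations are given as [roll, pitch, yaw] about the fixed x, y, z axes, in that order (R = Rz(yaw) Ry(pitch) Rx(roll)).
In Python, from cell import telemetry, vision, ticket gives the robot as it stands.
- The arm moves only by the shell command python3 -m crank 'ROWS' [FORCE]. ROWS is JSON, a list of rows, each a list of 5 numbers: the gripper command: -1 is shut, 1 is fully open, values between are in proportion, then the shift along the tool's x, y, z in mm, then the turn about the tool's z in rad. In form: [[fingers, dx, dy, dz, roll], ...]. A call has 1 to 12 rows; each row is the pose to reach, as a shift and turn from the pose commanded when the call began, along the tool's axes at that moment; what a row does not reach only later rows make up. A row lasts 1/12 s, in which the tool goes at most 41.7 mm and 7.16 degrees, less where a joint would pass 70% of its speed; a pose out of reach is approached as far as the arm can. A call with a gripper value outside its range is refused whole. The fingers move at their own pace and stop on an object; FORCE is the grip in N (left out, the last holds). Time passes only in rows, so rows that repeat a pose let the fingers close. It gives the time, the measured TCP pose, the force, the opening and the grip force at its end, in the units of the state.
- telemetry.observe(): the state, without advancing time (a new reading comes with each control period).
- vision.read_camera(name): name is "scene" or "top"; returns (picture, depth): 400x640x3 uint8, red, green, blue; 400x640 float32, m along the optical axis (not along the pixel's ray), 0 where there is no reading.
- vision.get_calibration(name): a dict with "camera_matrix" (3x3 intrinsics, pixels), "rvec" (rotation vector, rad) and "tvec" (3), from world to camera coordinates, as OpenCV has them. Camera axes: x right, y down, z forward; pixel columns grow to the right and rows downward; lengths in m; the calibration is good to about 2 mm. A picture is of the moment at which its call begins. get_calibration takes no time and is no camera call.
- ticket.hand_in(): hands the job in; it is judged then, once.
The state is a dict: "time": time; "qpos": joint angles; "qvel": joint speeds; "joint_efforts": joint torques, N m; "tool_pos": TCP position; "tool_rot": TCP orientation; "contact_force": force on the tool from outside, world axes, zero at the start; "torque": the same for the moment, N m; "opening": finger opening in m; "grip_force": force on a finger pad.
Only numpy, scipy, OpenCV 4.12 (cv2) and the standard library are available. Lean on these libraries where they do the work, as an engineer would, in place of code of your own. Each camera call takes 0.05 s, during which the arm holds its last target. There are 200 camera calls.

## Working session

There is one attempt and no reset: what is moved stays moved. The work goes in short steps, Python scripts to look and compute and a shell command to move; the robot and the scene stay as the last step left them, time stands still between calls to the robot, and variables do not carry over. Pictures are saved under pics/ and viewed, at most 10 in all, crops included, and the job is handed in when it is done.

```bash
mkdir -p pics
python3 - <<'E'
from cell import telemetry, vision
import cv2,numpy as np
for n in("top","scene"):
    p,d=vision.read_camera(n); cv2.imwrite(f"pics/{n}0.png",p[:,:,::-1]); np.savez(f"{n}0.npz",p=p,d=d)
    c=vision.get_calibration(n); R=cv2.Rodrigues(c['rvec'])[0]; print(n,c['camera_matrix'],-R.T@c['tvec'],R[2])
s=telemetry.observe();print(s)
E
```

```text
top [[427.46966131   0.         319.44386592]
 [  0.         427.46966131 198.3454796 ]
 [  0.           0.           1.        ]] [ 0.34003206 -0.05942871  1.63360953] [ 0.15554024 -0.02080383 -0.98761047]
scene [[416.52507886   0.         315.77601611]
 [  0.         416.52507886 193.45695202]
 [  0.           0.           1.        ]] [ 1.11112724 -0.61214466  1.02705693] [-0.45734768  0.43189959 -0.77736468]
{'time': 0.1, 'qpos': array([-1.28401781e+00,  3.42659930e-01,  1.52490200e+00, -2.71800471e-05,
        1.27538987e+00, -1.46007854e-01]), 'qvel': array([ 0.00029896, -0.00122417, -0.00225711,  0.00035971,  0.00021355,
        0.00062002]), 'joint_efforts': array([ 1.96945803e-03, -4.32005596e+01, -2.44693422e+01,  7.20109977e-02,
        5.26229572e-02, -5.52396511e-05]), 'tool_pos': array([ 0.22010184, -0.47627406,  0.24491767]), 'tool_rot': array([-3.14024418e+00, -1.72027379e-04,  4.32794181e-01]), 'contact_force': array([-0.38053867,  0.43169279,  0.01100495]), 'torque': array([ 0.03998647, -0.02034828,  0.0119081 ]), 'grip_force': 0.0, 'opening': 0.09196969872652869}
```

View pics/top0.png

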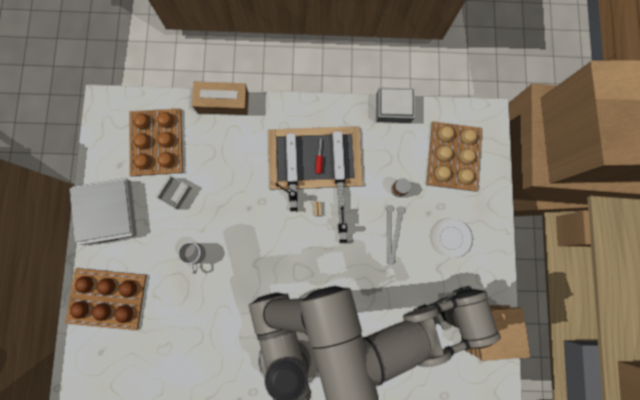

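View pics/scene0.png

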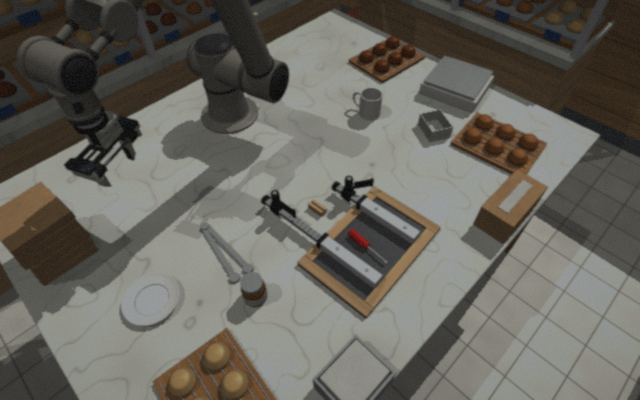

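The top view shows the open leg's knob near (294,196), with its lever pointing up-left to about (279,185). The clamped leg's knob is near (343,232), the card block at (318,209), and the easel spans roughly (270–362, 128–188). I'll measure the knobs, lever and easel edge next.

```bash
cat > h.py <<'E'
import cv2,numpy as np
from cell import vision
def pts(n,d):
    c=vision.get_calibration(n);K=c['camera_matrix'];R=cv2.Rodrigues(c['rvec'])[0];t=np.ravel(c['tvec'])
    v,u=np.mgrid[:d.shape[0],:d.shape[1]]
    P=np.stack([(u-K[0,2])/K[0,0]*d,(v-K[1,2])/K[1,1]*d,d],-1)
    return (P-t)@R
def ray(n,u,v,z):
    c=vision.get_calibration(n);K=c['camera_matrix'];R=cv2.Rodrigues(c['rvec'])[0];t=np.ravel(c['tvec'])
    o=-R.T@t;r=R.T@np.array([(u-K[0,2])/K[0,0],(v-K[1,2])/K[1,1],1.]);return o+r*(z-o[2])/r[2]
E
python3 - <<'E'
from h import *
for n in("top","scene"):
    f=np.load(n+"0.npz");p,d=f['p'],f['d'];X=pts(n,d);g=p.max(2)
    roi=(X[...,0]>.3)&(X[...,0]<.75)&(X[...,1]>-.2)&(X[...,1]<.2)&(d>0)
    for lo,hi,nm in((.093,.115,'knobtop'),(.06,.09,'lever')):
        m=(roi&(X[...,2]>lo)&(X[...,2]<hi)&(g<75)).astype(np.uint8)
        k,l,s,c=cv2.connectedComponentsWithStats(m)
        for i in range(1,k):
            if s[i,4]>3:
                q=X[l==i];print(n,nm,s[i],c[i].round(1),q.mean(0).round(4),q.min(0).round(3),q.max(0).round(3))
                e=q[:,:2]-q[:,:2].mean(0)
    # tubes: bright, height 0.048
    m=(roi&(abs(X[...,2]-.048)<.007)&(g>110)&(X[...,0]>.5)).astype(np.uint8)
    k,l,s,c=cv2.connectedComponentsWithStats(m)
    for i in range(1,k):
        if s[i,4]>60:
            q=X[l==i];r=cv2.minAreaRect((q[:,:2]*1000).astype(np.float32));w=np.linalg.svd(q[:,:2]-q[:,:2].mean(0),full_matrices=0)[2][0]
            print(n,'tube',r,np.arctan2(w[1],w[0]),q.mean(0))
a=cv2.imread("pics/top0.png")[120:250,250:370];b=cv2.imread("pics/scene0.png")[160:320,240:400]
cv2.imwrite("pics/c0.png",np.hstack([cv2.resize(a,(369,400),interpolation=2),cv2.resize(b,(400,400),interpolation=2)]))
E
```

```text
top knobtop [289 191   7   7  22] [292.1 194. ] [0.5939 0.0077 0.1037] [ 0.583 -0.003  0.095] [0.606 0.019 0.11 ]
top knobtop [340 223   7   8  24] [342.9 226.8] [ 0.4801 -0.1786  0.1023] [ 0.469 -0.19   0.094] [ 0.494 -0.168  0.111]
top lever [276 184   3   2   4] [277.  184.5] [0.6316 0.0656 0.0817] [0.629 0.062 0.071] [0.633 0.069 0.089]
top lever [282 188   7   5   9] [285.2 189.7] [0.613  0.0345 0.0829] [0.605 0.024 0.079] [0.619 0.047 0.088]
top lever [290 195   7   4   9] [293.  197.1] [0.587  0.0053 0.077 ] [ 0.583 -0.005  0.064] [0.597 0.016 0.09 ]
top lever [341 207   3  16  29] [342.2 214.4] [ 0.5273 -0.177   0.0815] [ 0.499 -0.18   0.068] [ 0.555 -0.172  0.089]
top tube ((701.8468627929688, 14.886914253234863), (96.74217224121094, 33.737693786621094), 5.2243332862854) -3.0721460109817933 [0.7011855  0.0152283  0.04731848]
top tube ((707.2825927734375, -164.42909240722656), (84.58496856689453, 33.893314361572266), 4.032611846923828) -3.0875487571036575 [ 0.70759245 -0.16410487  0.04709238]
scene knobtop [345 177   8   8  40] [348.4 180.8] [0.6013 0.0019 0.1023] [ 0.588 -0.005  0.093] [0.609 0.016 0.11 ]
scene knobtop [271 190   8  10  51] [274.6 194.9] [ 0.4866 -0.1843  0.102 ] [ 0.473 -0.195  0.093] [ 0.496 -0.171  0.108]
scene lever [344 179  29  13 171] [358.1 184.5] [0.6163 0.0304 0.0739] [ 0.59  -0.007  0.06 ] [0.641 0.069 0.09 ]
scene lever [271 197  25  20 155] [283.4 206.4] [ 0.5185 -0.182   0.0749] [ 0.477 -0.195  0.06 ] [ 0.561 -0.172  0.09 ]
scene tube ((702.49169921875, 15.169857025146484), (95.38601684570312, 33.69979476928711), 5.068458557128906) 0.0753293516623637 [0.70335457 0.01500874 0.04781658]
scene tube ((709.2940063476562, -164.63168334960938), (81.30308532714844, 32.9886589050293), 3.141650915145874) 0.07398013309211893 [ 0.70976001 -0.16474784  0.04770215]
```

View pics/c0.png

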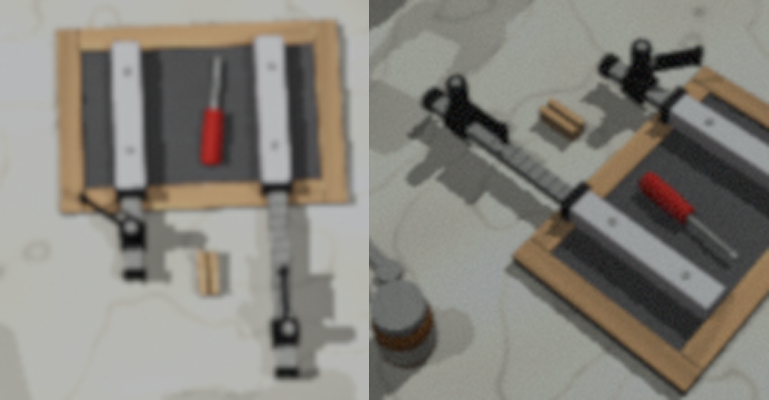

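```bash
python3 -m crank '[[1,15,-8,0,0],[1,45,-23,0,0],[1,80,-41,0,0],[1,115,-59,5,-0.05],[1,150,-77,10,-0.1],[1,185,-95,15,-0.15],[1,220,-113,20,-0.2],[1,255,-131,25,-0.25],[1,290,-149,30,-0.25],[1,325,-167,35,-0.25],[1,350,-180,40,-0.25],[1,360,-185,40,-0.25]]'; python3 -m crank '[[1,0,0,0,0],[1,0,0,0,0]]'
```

```text
time: 1.1
tool_pos: [0.4705, -0.1544, 0.2043]
tool_rot: [-3.139, 0.0, 0.686]
contact_force: [-1.1, -0.7, 0.4]
opening: 0.0921
grip_force: 0.0
time: 1.27
tool_pos: [0.4692, -0.1579, 0.2054]
tool_rot: [-3.141, 0.001, 0.684]
contact_force: [-0.2, -0.5, 0.4]
opening: 0.0918
grip_force: 0.0
```

```bash
python3 -m crank '[[1,15,-3,5,0],[1,40,-9,12,0],[1,70,-16,20,0],[1,100,-23,30,0],[1,130,-30,40,0],[1,160,-36,45,0],[1,185,-42,50,0],[1,200,-45,50,0],[1,203,-46,50,0],[1,203,-46,50,0],[1,203,-46,50,0]]'
python3 - <<'E'
from h import *
for n in("top","scene"):
    p,d=vision.read_camera(n); np.savez(f"{n}1.npz",p=p,d=d)
    if n=="scene": cv2.imwrite("pics/s1.png",cv2.resize(p[120:280,240:440,::-1],(750,600),interpolation=2))
E
```

```text
time: 2.18
tool_pos: [0.5973, 0.0043, 0.1557]
tool_rot: [3.141, 0.001, 0.681]
contact_force: [-0.7, -0.9, 0.7]
opening: 0.0917
grip_force: 0.0
```

View pics/s1.png

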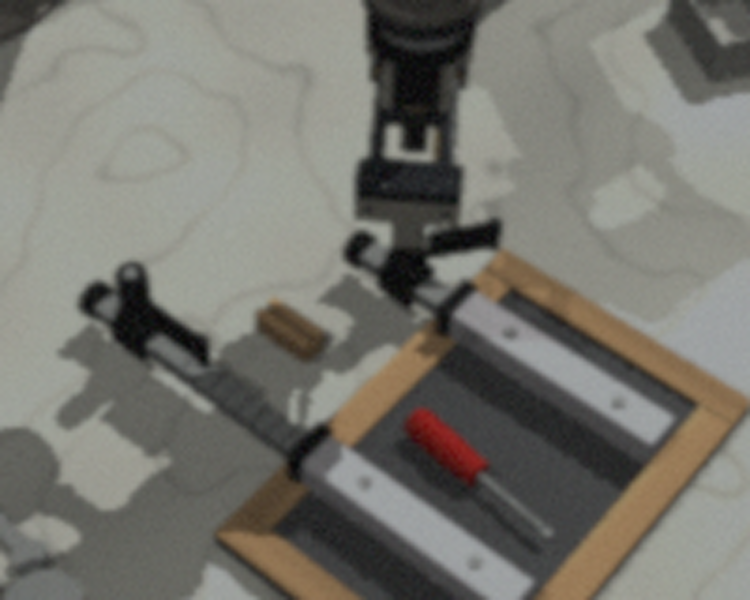

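The gripper sits above the open knob, hidden behind the near finger at about (410,215). The lever points right to (497,233) and is clear of both fingers. Next I descend and grip.

```bash
python3 -m crank '[[1,0,0,10,0],[1,0,0,25,0],[1,0,1,40,0],[1,0,1,55,0],[1,0,1,68,0],[1,0,1,74,0],[1,0,1,75,0],[1,0,1,75,0]]'; python3 -m crank '[[-1,0,0,0,0],[-1,0,0,0,0],[-1,0,0,0,0],[-1,0,0,0,0],[-1,0,0,0,0],[-1,0,0,0,0],[-1,0,0,0,0],[-1,0,0,0,0],[-1,0,0,0,0],[-1,0,0,0,0]]' 20
```

```text
time: 2.95
tool_pos: [0.5983, 0.005, 0.0803]
tool_rot: [-3.141, 0.0, 0.682]
contact_force: [-0.6, -0.1, 0.7]
opening: 0.0921
grip_force: 0.0
time: 3.78
tool_pos: [0.5975, 0.0063, 0.0804]
tool_rot: [-3.139, 0.001, 0.682]
contact_force: [-8.7, 12.6, 8.3]
opening: 0.0298
grip_force: 7.4
```

```bash
python3 -m crank '[[-1,0,-1,0,0],[-1,0,-2,0,0],[-1,0,-2,0,0],[-1,0,-2,0,0]]' 20; python3 -m crank '[[-1,0,0,0,0],[-1,0,0,0,0],[-1,0,0,0,0],[-1,0,0,0,0]]' 20
```

```text
time: 4.12
tool_pos: [0.596, 0.008, 0.0804]
tool_rot: [-3.139, 0.001, 0.683]
contact_force: [-5.0, 4.6, 3.0]
opening: 0.0257
grip_force: 20.0
time: 4.45
tool_pos: [0.596, 0.008, 0.0804]
tool_rot: [-3.139, 0.001, 0.683]
contact_force: [-3.8, 5.7, 3.7]
opening: 0.0255
grip_force: 20.0
```

```bash
python3 -m crank '[[-1,0,-0.5,0,0],[-1,-4,-3.3,0,0],[-1,-12,-8.8,0,0],[-1,-20,-14.4,0,0],[-1,-28,-19.9,0,0],[-1,-36,-25.5,0,0],[-1,-44,-31,0,0],[-1,-48,-33.8,0,0],[-1,-49,-34.5,0,0],[-1,-49,-34.5,0,0],[-1,-49,-34.5,0,0]]' 40
```

```text
time: 5.37
tool_pos: [0.5383, 0.0038, 0.0804]
tool_rot: [3.141, -0.003, 0.682]
contact_force: [3.9, 6.8, -2.8]
opening: 0.0252
grip_force: 40.0
```

```bash
python3 -m crank '[[-1,0,-1,0,0],[-1,-4,-4,0,0],[-1,-12,-9.5,0,0],[-1,-20,-15,0,0],[-1,-28,-21,0,0],[-1,-36,-27,0,0],[-1,-44,-32.5,0,0],[-1,-52,-38,0,0],[-1,-56,-40.5,0,0],[-1,-56.7,-41,0,0],[-1,-56.7,-41,0,0],[-1,-56.7,-41,0,0]]' 40
python3 - <<'E'
from h import *
for n in("top","scene"):
    p,d=vision.read_camera(n); np.savez(f"{n}2.npz",p=p,d=d)
    b=p[160:250,280:370] if n=="top" else p[120:240,220:360]
    cv2.imwrite(f"pics/{n}2.png",cv2.resize(b[:,:,::-1],None,fx=5,fy=5,interpolation=2))
E
```

```text
time: 6.37
tool_pos: [0.4689, -0.001, 0.0805]
tool_rot: [3.14, -0.003, 0.682]
contact_force: [5.9, 4.7, -5.9]
opening: 0.0253
grip_force: 40.0
```

View pics/scene2.png

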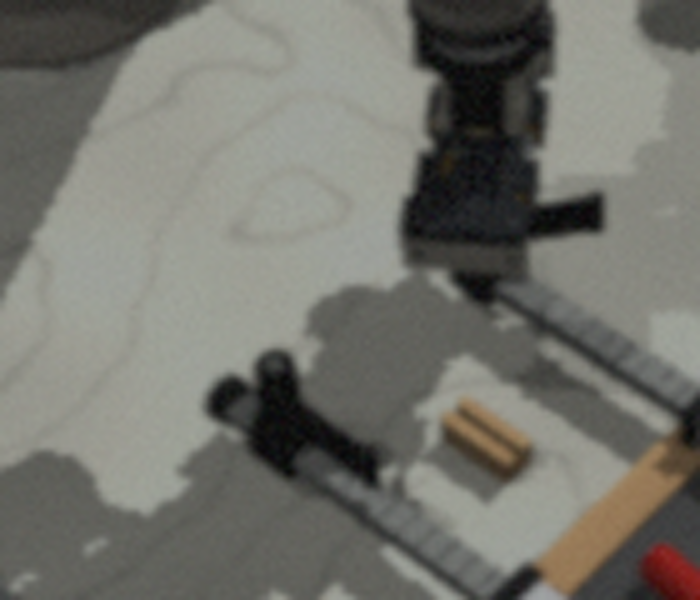

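View pics/top2.png

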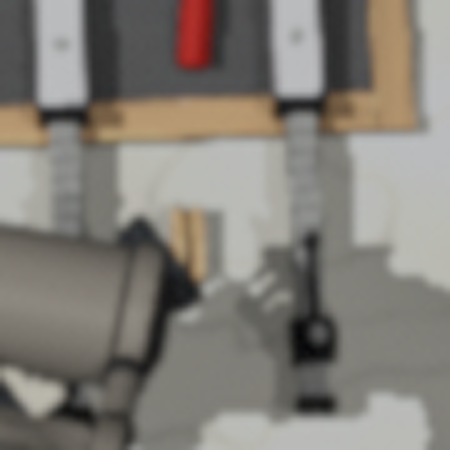

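The leg came out with the gripper: the lever is still open with its tip at (600,210), and the clamped knob is at (275,365) in the scene crop. I'll start swinging the lever.

```bash
python3 -m crank '[[-1,0,0,0,0.05],[-1,0,0,0,0.13],[-1,0,0,0,0.21],[-1,0,0,0,0.29],[-1,0,0,0,0.37],[-1,0,0,0,0.45],[-1,0,0,0,0.53],[-1,0,0,0,0.6],[-1,0,0,0,0.6],[-1,0,0,0,0.6]]' 40; python3 -m crank '[[-1,0,0,0,0.05],[-1,0,0,0,0.13],[-1,0,0,0,0.21],[-1,0,0,0,0.29],[-1,0,0,0,0.37],[-1,0,0,0,0.45],[-1,0,0,0,0.5],[-1,0,0,0,0.5],[-1,0,0,0,0.5]]'
python3 -c "
from cell import telemetry as t;s=t.observe();print(s['qpos'],s['torque'])"
```

```text
time: 7.3
tool_pos: [0.4692, -0.0013, 0.0805]
tool_rot: [3.141, -0.004, 0.082]
contact_force: [5.9, 2.7, -5.9]
opening: 0.0252
grip_force: 40.2
time: 8.05
tool_pos: [0.4693, -0.0015, 0.0805]
tool_rot: [-3.14, -0.004, -0.418]
contact_force: [6.5, 1.0, -6.8]
opening: 0.0256
grip_force: 40.3
[-1.66873342e-01  4.54296163e-01  1.88801358e+00  3.88283502e-04
  7.95366888e-01  1.82144590e+00] [ 0.48588281 -0.80144808  0.04857733]
```

```bash
q(){ python3 -c "
from cell import telemetry as t;s=t.observe();print('TZ',s['torque'].round(3),s['tool_rot'].round(4))"; }
python3 -m crank '[[-1,0,0,0,0.05],[-1,0,0,0,0.1],[-1,0,0,0,0.1],[-1,0,0,0,0.1]]'|sed -n '2p;4p'; q
python3 -m crank '[[-1,0,0,0,0.05],[-1,0,0,0,0.1],[-1,0,0,0,0.1],[-1,0,0,0,0.1]]'|sed -n '2p;4p'; q
python3 -m crank '[[-1,0,0,0,0.03],[-1,0,0,0,0.06],[-1,0,0,0,0.06],[-1,0,0,0,0.06]]'|sed -n '2p;4p'; q
python3 - <<'E'
from h import *
for n in("top","scene"):
    p,d=vision.read_camera(n); np.savez(f"{n}3.npz",p=p,d=d)
    b=p[160:250,280:370] if n=="top" else p[120:240,220:360]
    cv2.imwrite(f"pics/{n}3.png",cv2.resize(b[:,:,::-1],None,fx=5,fy=5,interpolation=2))
E
```

```text
tool_pos: [0.4693, -0.0015, 0.0805]
contact_force: [6.2, 2.2, -6.9]
TZ [ 0.42  -0.796  0.025] [-3.14   -0.0037 -0.5178]
tool_pos: [0.4693, -0.0016, 0.0805]
contact_force: [5.8, -0.4, -6.2]
TZ [ 0.365 -0.802  0.095] [-3.1397 -0.0034 -0.6178]
tool_pos: [0.4693, -0.0016, 0.0805]
contact_force: [5.3, 0.2, -6.8]
TZ [ 0.357 -0.845  0.043] [-3.1395 -0.0034 -0.6776]
```

View pics/scene3.png

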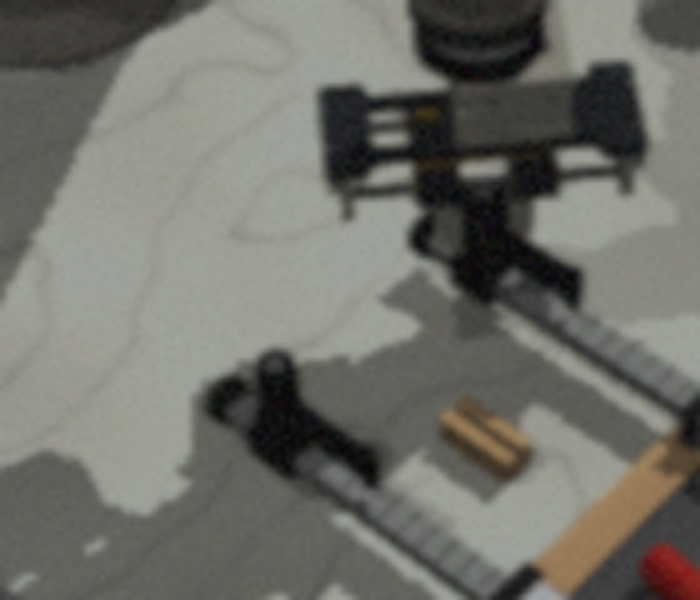

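The lever is nearly closed, tip at (575,285), slightly off parallel compared with the clamped one at (375,470). I'll keep turning until the torque shows the stop.

```bash
q(){ python3 -c "
from cell import telemetry as t;s=t.observe();print('TZ',s['torque'].round(3),s['tool_rot'].round(4),s['contact_force'].round(1))"; }
python3 -m crank '[[-1,0,0,0,0.03],[-1,0,0,0,0.06],[-1,0,0,0,0.06],[-1,0,0,0,0.06]]'|sed -n '2p'; q
python3 -m crank '[[-1,0,0,0,0.02],[-1,0,0,0,0.04],[-1,0,0,0,0.04],[-1,0,0,0,0.04]]'|sed -n '2p'; q
cat > m.py <<'E'
from h import *
import sys
k=sys.argv[1]
for n in("top","scene"):
    p,d=vision.read_camera(n); np.savez(f"{n}{k}.npz",p=p,d=d);X=pts(n,d);g=p.max(2)
    if n=="scene": cv2.imwrite(f"pics/{n}{k}.png",cv2.resize(p[120:240,220:360,::-1],None,fx=5,fy=5,interpolation=2))
    U=np.array([.9971,.0759]);V=np.array([-.0759,.9971]);u=X[...,:2]@U;v=X[...,:2]@V
    for nm,kx,v0 in(('open',.4679,-.0372),('clamped',.4678,-.2172)):
        m=(g<75)&(abs(v-v0)<.05)&(X[...,2]>.062)&(X[...,2]<.09)&(u>kx+.038)&(u<kx+.1)
        if m.sum()>8:
            f=np.polyfit(u[m],v[m],1);print(n,nm,'lever n',m.sum(),'ang',f[0].round(3),'umax',u[m].max().round(4),'vmean',v[m].mean().round(4))
        m=(abs(v-v0)<.03)&(X[...,2]>.012)&(X[...,2]<.055)&(u<kx-.025)&(u>kx-.08)
        if m.sum()>8: print(n,nm,'foot n',m.sum(),'umin/5%/mean',u[m].min().round(4),np.percentile(u[m],10).round(4),u[m].mean().round(4),'v',v[m].mean().round(4))
E
python3 m.py 4
```

```text
tool_pos: [0.4692, -0.0014, 0.0805]
TZ [ 0.502 -0.82   0.217] [-3.1393e+00 -3.1000e-03 -7.3720e-01] [ 6.   1.7 -5.9]
tool_pos: [0.4692, -0.0012, 0.0805]
TZ [ 0.688 -0.787  0.352] [-3.1391e+00 -2.8000e-03 -7.7670e-01] [ 5.4  3.4 -6.4]
top open foot n 9 umin/5%/mean 0.4151 0.4152 0.4198 v -0.0303
top clamped lever n 15 ang -0.004 umax 0.5399 vmean -0.2165
top clamped foot n 63 umin/5%/mean 0.4106 0.4132 0.4246 v -0.2152
scene open lever n 69 ang -0.028 umax 0.5457 vmean -0.04
scene open foot n 58 umin/5%/mean 0.4123 0.4143 0.4252 v -0.0455
scene clamped lever n 73 ang 0.008 umax 0.5454 vmean -0.219
scene clamped foot n 88 umin/5%/mean 0.4105 0.4151 0.4254 v -0.2207
```

View pics/scene4.png

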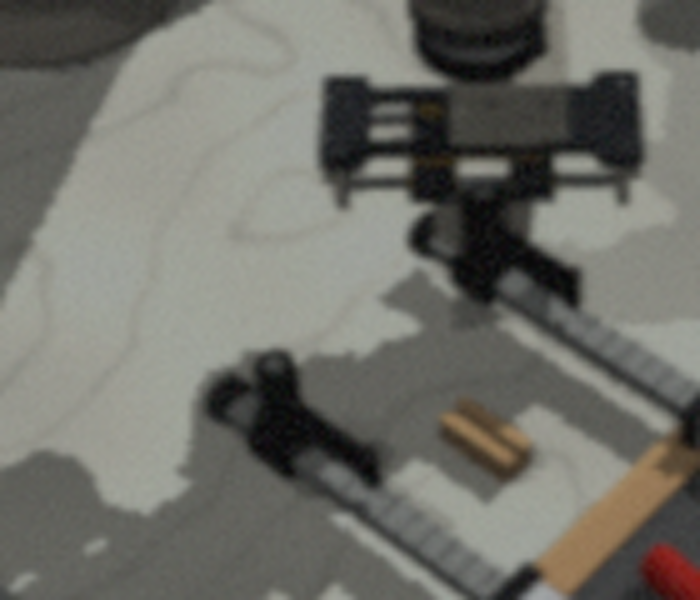

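Run:
```python
from h import *
U=np.array([.9971,.0759]);V=np.array([-.0759,.9971])
for k in "034":
    f=np.load(f"scene{k}.npz");p,d=f['p'],f['d'];X=pts("scene",d);g=p.max(2);u=X[...,:2]@U;v=X[...,:2]@V
    for nm,v0 in(('open',-.0372),('clamped',-.2172)):
        o=[]
        for a in(.50,.51,.52,.53,.54):
            m=(g<75)&(abs(v-v0)<.05)&(X[...,2]>.056)&(X[...,2]<.092)&(u>a)&(u<a+.01)
            if m.sum()>2:o.append((round(a-.468+.005,3),int(m.sum()),(np.median(v[m])-v0).round(4),X[...,2][m].max().round(3),X[...,2][m].min().round(3)))
        print(k,nm,o)
```

```text
0 open []
0 clamped [(0.037, 14, np.float64(-0.0024), np.float64(0.084), np.float64(0.061)), (0.047, 17, np.float64(-0.0024), np.float64(0.086), np.float64(0.059)), (0.057, 17, np.float64(-0.0025), np.float64(0.089), np.float64(0.059)), (0.067, 20, np.float64(-0.0028), np.float64(0.087), np.float64(0.058)), (0.077, 16, np.float64(-0.0023), np.float64(0.085), np.float64(0.057))]
3 open [(0.037, 20, np.float64(-0.0014), np.float64(0.086), np.float64(0.057)), (0.047, 16, np.float64(-0.0019), np.float64(0.085), np.float64(0.06)), (0.057, 19, np.float64(-0.002), np.float64(0.089), np.float64(0.057)), (0.067, 16, np.float64(-0.0021), np.float64(0.086), np.float64(0.057)), (0.077, 18, np.float64(-0.0027), np.float64(0.087), np.float64(0.06))]
3 clamped [(0.037, 16, np.float64(-0.0019), np.float64(0.084), np.float64(0.058)), (0.047, 19, np.float64(-0.0019), np.float64(0.086), np.float64(0.057)), (0.057, 18, np.float64(-0.0022), np.float64(0.086), np.float64(0.058)), (0.067, 18, np.float64(-0.0029), np.float64(0.087), np.float64(0.063)), (0.077, 21, np.float64(-0.0012), np.float64(0.085), np.float64(0.057))]
4 open [(0.037, 18, np.float64(-0.0024), np.float64(0.084), np.float64(0.056)), (0.047, 17, np.float64(-0.0027), np.float64(0.085), np.float64(0.06)), (0.057, 16, np.float64(-0.003), np.float64(0.087), np.float64(0.059)), (0.067, 18, np.float64(-0.0038), np.float64(0.084), np.float64(0.059)), (0.077, 20, np.float64(-0.0033), np.float64(0.087), np.float64(0.057))]
4 clamped [(0.037, 18, np.float64(-0.0021), np.float64(0.086), np.float64(0.057)), (0.047, 18, np.float64(-0.0017), np.float64(0.085), np.float64(0.057)), (0.057, 19, np.float64(-0.0026), np.float64(0.085), np.float64(0.058)), (0.067, 18, np.float64(-0.003), np.float64(0.087), np.float64(0.058)), (0.077, 20, np.float64(-0.002), np.float64(0.084), np.float64(0.057))]
```

The open lever now lies along its leg just as the clamped one does, the torque shows it is on its stop, and the feet and lever tips are level within about 1–2 mm. Handing in.

```bash
python3 -c "
from cell import ticket;print(ticket.hand_in())"
```

```text
the job is handed in; nothing more can be done
None
```

The open leg is pulled out level with the clamped one (to within about 2 mm in the camera images), its lever is closed on its stop, and the gripper still holds the knob; the job is handed in.

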